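# Loading bristle bundles into the tilted crate

### The arm

A 6-joint arm with a two-finger parallel gripper is mounted at the origin on the work surface. World frame = base frame: x ahead of the robot, y to its left, z up, the work surface at z = 0. Lengths are in m, angles in rad, forces in N, time in s.
With the tool pointing down it reaches from about 0.275 to 0.85 m from the base axis. Payload 5.2 kg.
Tool frame: the origin (TCP) lies at the centre of the arm's flange, where the gripper is bolted on; the fingertips stand 173 mm ahead of it and the grasp point (between the pads) lies 155 mm ahead of it; z points along the fingers, y is the line along which they close (so a half turn about z gives the same grasp; the last joint's range is limited). The gripper opens to 85 mm and grips with 20 to 120 N. Pads are 22 mm wide; open, the fingers measure 114 mm over their backs; the gripper's body (76 mm by 85 mm) begins 54 mm behind the grasp point. The pads swing forward as they close: fully open they stand 13 mm farther back than shut.
Start: joints at [1.101, 0.259, 1.535, -0, 1.348, -0.203], TCP at [0.145, 0.531, 0.405] pointing down, gripper open.
Joint ranges: [-3.14, 3.14], [-0.91, 2.08], [0.19, 2.58], [-1.22, 4.36], [0.22, 2.71], [-3.12, 3.12]. Speed limits (rad/s): [2.57, 2.57, 3.14, 3.14, 3.14, 3.14].

### API

Orientations are given as a unit quaternion [w, x, y, z].
In Python, from station import readout, optics, ctrl gives the robot as it stands. The module is installed in compiled form; this text tells all that it offers.
- The arm moves only by the shell command python3 -m creep 'ROWS' [FORCE]. ROWS is JSON, a list that holds one entry, the list of rows, each a list of 7 numbers: the shift along the tool's x, y, z in cm, then the turn, a rotation vector about the tool's x, y, z in rad, then the finger opening in cm, from 0 to 8.54. A call has exactly 5 rows; each row shifts and turns the commanded pose from where the row before left it, along the tool's axes as they then stand; what a row does not reach is not made up. A row lasts 1/12 s, in which the tool goes at most 41.7 mm and 7.16 degrees, less where a joint would pass 70% of its speed; a pose out of reach is approached as far as the arm can. A call with a gripper value outside its range is refused whole. The fingers move at their own pace and stop on an object; FORCE is the grip in N (left out, the last holds). Time passes only in rows, so rows that do not move let the fingers close, or fill a call up. It gives the time, the measured TCP pose, the force, the opening and the grip force at its end, in the units of the state.
- readout.observe(): the state, without advancing time (a new reading comes with each control period).
- optics.camera(name): name is "side" or "top"; returns the picture (400x640x3 uint8, red, green, blue); there is no depth.
- optics.camera_params(name): a dict with "camera_matrix" (3x3 intrinsics, pixels), "origin" and "attitude" of the camera in the world. Camera axes: x right, y down, z forward; pixel columns grow to the right and rows downward; lengths in m; the calibration is good to about 2 mm. A picture is of the moment at which its call begins. camera_params takes no time and is no camera call.
- ctrl.job_done(): hands the job in; it is judged then, once.
Trained networks look in the newest picture that a camera, given by its name, has taken for a name from the list of things; names that differ only in an ending like _2 or _b are one class to them, and where a whole thing is asked for, a point or a joint stands for the part that bears it (a point fixed in the world has none). Each returns a list of dicts, best first, with "confidence" (0 to 1); they miss things now and then, are a little off and sometimes report something else, mostly with a low value. They report only what shows in the picture. A call takes as long as a camera call.
- optics.search_frame(camera, name): "centre" ([x, y, z] in m, in world coordinates, good to about 4 mm: the middle of the surface that is visible of it).
- optics.regions_of(camera, name): "region" (400x640 bool, what is visible of it).
- optics.mark_of(camera, name): "centre" ([x, y, z] in m, in world coordinates, good to about 4 mm: a listed point, or the origin of a listed thing).
The state is a dict: "time": time; "joint_positions": joint angles; "joint_vel": joint speeds; "joint_torque": joint torques, N m; "position": TCP position; "ee_rot": TCP orientation; "contact_force": force on the tool from outside, world axes, zero at the start; "moment": the same for the moment, N m; "opening": finger opening in m; "gripper_force": force on a finger pad.
Only numpy, scipy, OpenCV 4.12 (cv2) and the standard library are available. Lean on these libraries where they do the work, as an engineer would, in place of code of your own. Each camera call takes 0.05 s, during which the arm holds its last target. There are 200 camera calls.

### The job

Two yellow bristle bundles stand loose on the bench: take the black cap off the one that wears it and stand the cap, open side down, in the empty pocket of the grey cap tray. Stand both bundles, bristle end up, in the empty lower row of the tilted maroon crate, one to a cell, each set right down on the floor of its cell before you let go of it. Leave everything else on the bench where it is.

Things in the scene. Friction and masses are not known exactly. Their poses are not given: they have to be found in the camera images.
- bundle_a_mid (a point): Centre (half-way up, on the axis) of the bristle bundle that wears the black cap: a stiff, round, yellow-sleeved bundle, 44 mm in diameter and 100 mm tall, standing loose on the bench, 0.1 to 0.2 kg. Its z axis runs along the bundle towards the bristle end (the top 6 mm are grey bristle, 41 mm across). With the cap on, the whole stands 104 mm tall.
- bundle_b_mid (a point): Centre of the other loose bristle bundle: the same in every way, but without a cap.
- cap_mid (a point): Centre (half-way up, on the axis) of the loose black cap: a ribbed round plastic cup, 55 mm outside diameter, 42 mm tall, open below, z axis towards its closed top. It sits loosely over the top 38 mm of its bundle (2.5 mm of play all round; the closed top is 4 mm thick), nothing holds it, and it lifts straight off. About 35 g.
- cap_tray: Shallow grey plastic tray, fixed to the bench, 76 x 144 mm and 14 mm high, at any yaw. Origin at the centre of its underside, long side along its y. Two square pockets side by side along y, each 66 (y) x 68 mm (x) inside, with a 4 mm floor and 10 mm high walls 4 mm thick.
- pocket_0 (a point): Centre of the floor of the pocket at the tray's -y end, 4 mm above the bench. This pocket is empty.
- pocket_1 (a point): Centre of the floor of the pocket at the tray's +y end. A spare black cap already stands in it.
- spare_cap_mid (a point): Centre of the spare black cap (55 mm diameter, 42 mm tall, loose) that stands in pocket_1; to be left there.
- crate: Divided maroon wooden crate fixed on a steel stand that tilts it 30 degrees towards the robot. Origin: centre of its inner floor, 75 mm above the bench. z: square to the floor, leaning to the robot; x: up the slope; y: along the rows. Two rows of three cells, each 54 x 54 mm, 48 mm deep; walls and dividers 10 mm, floor 8 mm thick; outside 138 (x) by 202 mm (y).
- cell_0 (a point): Centre of the floor of the lower row's -y cell (crate frame x -32, y -64, z 0 mm); empty. Axes as the crate's.
- cell_1 (a point): Centre of the floor of the lower row's middle cell (x -32, y 0 mm); empty. Axes as the crate's.
- cell_2 (a point): Centre of the floor of the lower row's +y cell (x -32, y +64 mm); empty. Axes as the crate's. The upper row (x about +32 mm) is full: three yellow bundles, fixed there, whose tops are 100 mm above the crate floor.
- adhesive_mid (a point): Centre of a white adhesive bottle with a red cap, 48 mm in diameter, 118 mm tall, loose, standing beside the bundles; a bystander.
- phone: Phone lying on the bench, 74 x 152 x 9 mm, loose; a bystander. Origin at the centre of its underside.
- tape: Roll of yellow tape lying flat, 90 mm across, 24 mm high, loose; a bystander. Origin at the centre of its underside.
- bench_brush: Wooden bench brush, 220 x 50 x 43 mm, bristles down, loose; a bystander. Origin at the centre of its underside, long side along x.

How it is judged:
By the outcome, as a careful person would: the job done as asked, in the order asked, and still so for the second after the job is handed in, with the robot touching nothing.
It also fails if it takes over 67 s, if anything falls off the work surface, if the arm or the gripper's body presses on something with over 40 N, if the wrist force passes 120 N, or if a joint passes its speed limit or range.

## Working session

There is one attempt and no reset: what is moved stays moved. The work goes in short steps, Python scripts to look and compute and a shell command to move; the robot and the scene stay as the last step left them, time stands still between calls to the robot, and variables do not carry over. Pictures are saved under pics/ and viewed, at most 10 in all, crops included, and the job is handed in when it is done.

```bash
mkdir -p pics
python3 - <<'E'
from station import readout, optics
import cv2, numpy as np
s=readout.observe(); print(s['time'],s['position'],s['ee_rot'],s['opening'])
for c in ('side','top'):
    im=optics.camera(c); cv2.imwrite(f'pics/{c}0.png',im[:,:,::-1])
    p=optics.camera_params(c); print(c,p)
    for n in ['bundle_a_mid','bundle_b_mid','cap_mid','pocket_0','pocket_1','spare_cap_mid','cap_tray','crate','cell_0','cell_1','cell_2','adhesive_mid','phone','tape','bench_brush']:
        r=optics.mark_of(c,n)
        print(n,[(np.round(d['centre'],4).tolist(),round(d['confidence'],2)) for d in r[:4]])
print(readout.observe()['time'])
E
```

```text
0.0 [0.14487176 0.53033604 0.40383771] [-3.27957564e-04  1.33005506e-01  9.91114826e-01 -9.10298324e-04] 0.08579664251842935
side {'camera_matrix': array([[367.58650323,   0.        , 319.43859516],
       [  0.        , 367.58650323, 206.0770272 ],
       [  0.        ,   0.        ,   1.        ]]), 'origin': array([0.43838685, 0.85665291, 0.5897579 ]), 'attitude': array([ 0.02381929, -0.06268281,  0.86681014, -0.49410898])}
bundle_a_mid [([0.4521, 0.2044, 0.0491], 0.7)]
bundle_b_mid [([0.4868, 0.0821, 0.0477], 0.72), ([0.4545, 0.2064, 0.0499], 0.4)]
cap_mid [([0.4513, 0.1992, 0.0829], 0.7)]
pocket_0 [([0.6553, 0.1689, 0.0023], 0.8), ([0.5911, 0.1493, 0.0011], 0.56), ([0.4844, 0.082, 0.049], 0.24)]
pocket_1 [([0.6553, 0.1689, 0.0023], 0.8), ([0.5911, 0.1493, 0.0011], 0.56), ([0.4844, 0.082, 0.049], 0.24)]
spare_cap_mid [([0.5886, 0.146, 0.0239], 0.9)]
cap_tray [([0.6233, 0.1591, 0.0026], 0.81), ([0.5845, -0.16, 0.0587], 0.7), ([0.4422, 0.3359, 0.0609], 0.65)]
crate [([0.606, -0.2227, 0.0741], 0.79)]
cell_0 [([0.5872, -0.2225, 0.0617], 0.77), ([0.5881, -0.1583, 0.0623], 0.62), ([0.5
[... 1082 characters left out ...]
.1668, 0.0057], 0.91)]
spare_cap_mid [([0.5894, 0.145, 0.0251], 0.82), ([0.4481, 0.2034, 0.0852], 0.6)]
cap_tray [([0.6273, 0.1568, -0.0037], 0.65)]
crate [([0.6114, -0.2245, 0.075], 0.77)]
cell_0 [([0.5854, -0.157, 0.0599], 0.98), ([0.5746, -0.2844, 0.0588], 0.8), ([0.584, -0.2176, 0.0596], 0.56)]
cell_1 [([0.5854, -0.157, 0.0599], 0.98), ([0.5746, -0.2844, 0.0588], 0.8), ([0.584, -0.2176, 0.0596], 0.56)]
cell_2 [([0.5854, -0.157, 0.0599], 0.98), ([0.5746, -0.2844, 0.0588], 0.8), ([0.584, -0.2176, 0.0596], 0.56)]
adhesive_mid [([0.4418, 0.3402, 0.0592], 0.81), ([0.592, 0.1458, 0.0243], 0.2)]
phone [([0.517, -0.4449, -0.002], 0.84)]
tape [([0.4324, -0.2954, 0.0041], 0.86)]
bench_brush []
1.6
```

View pics/top0.png

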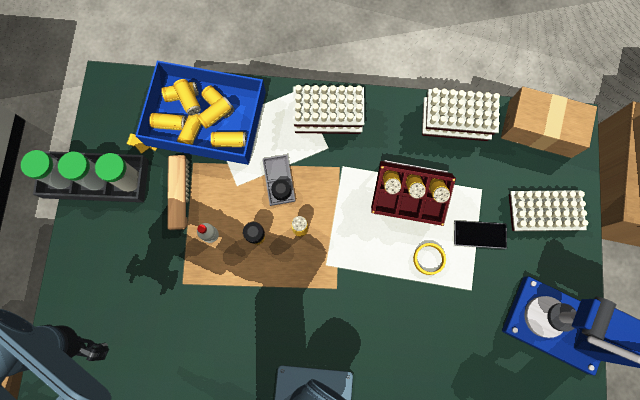

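View pics/side0.png

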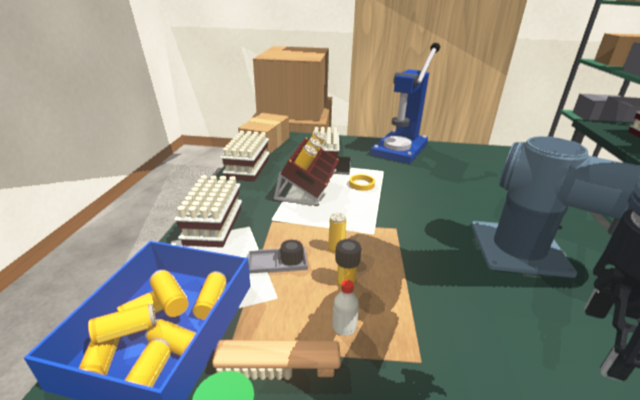

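The top picture shows the capped bundle at about (253,232), the bare one at (299,225) and the bottle at (207,232). The tray is at (279,178), with the spare cap at its lower end (282,188) and the upper pocket (275,165) empty. The crate is at (413,192), with the empty lower row nearest the robot. The side view agrees, and the network finds match both pictures. I'll average a few more readings and write a helper.

```bash
cat > h.py <<'E'
import numpy as np
from scipy.spatial.transform import Rotation as R
from station import readout
def look(names,n=3):
    from station import optics
    out={}
    for c in ('side','top'):
        for _ in range(n):
            optics.camera(c)
            for nm in names:
                for d in optics.mark_of(c,nm):
                    if d['confidence']>.5: out.setdefault((nm,c),[]).append(d['centre'])
    return out
def state():
    s=readout.observe(); q=np.asarray(s['ee_rot'])
    return s,np.asarray(s['position']),R.from_quat(q[[1,2,3,0]])
def go(grasp,ydir,zdir=(0,0,-1),L=.155):
    """shift (cm, tool axes now) and turn (rad) bringing the grasp point to grasp"""
    s,p,r=state(); z=np.array(zdir,float); z/=np.linalg.norm(z)
    y=np.array(ydir,float); y-=y@z*z; y/=np.linalg.norm(y)
    if y@r.as_matrix()[:,1]<0: y=-y
    T=R.from_matrix(np.c_[np.cross(y,z),y,z]); tcp=np.asarray(grasp)-L*z
    print('t %.2f tcp'%s['time'],p.round(4),'target',tcp.round(4),'shift cm',(100*r.inv().apply(tcp-p)).round(2),
      'turn',(r.inv()*T).as_rotvec().round(3),'shift after turn',(100*T.inv().apply(tcp-p)).round(2),'F',np.round(s['contact_force'],1),'op',round(s['opening'],4),'grip',np.round(s['gripper_force'],1))
E
python3 - <<'E'
from h import *
o=look(['bundle_a_mid','bundle_b_mid','cap_mid','pocket_0','cell_0','crate'])
for k,v in o.items(): print(k); print(np.round(v,4).tolist())
E
```

```text
('bundle_a_mid', 'side')
[[0.4535, 0.2065, 0.0501], [0.4542, 0.2051, 0.051], [0.4528, 0.2061, 0.0505]]
('cap_mid', 'side')
[[0.4491, 0.1974, 0.0821], [0.4494, 0.1968, 0.087], [0.4503, 0.1981, 0.0845]]
('pocket_0', 'side')
[[0.6588, 0.1658, 0.005], [0.5915, 0.1508, 0.0034], [0.5884, 0.1486, 0.001], [0.6571, 0.1674, 0.0021], [0.6599, 0.1649, 0.0046], [0.5881, 0.1502, 0.0017]]
('cell_0', 'side')
[[0.5762, -0.2841, 0.0575], [0.5857, -0.1576, 0.0585], [0.5817, -0.2234, 0.0608], [0.5873, -0.1572, 0.0572], [0.5848, -0.2207, 0.0576], [0.5793, -0.286, 0.0565], [0.5837, -0.2218, 0.0602], [0.5866, -0.1585, 0.0625], [0.5779, -0.2861, 0.0559]]
('crate', 'side')
[[0.6056, -0.2229, 0.0729], [0.6067, -0.2221, 0.074], [0.5882, 0.1446, 0.0245], [0.6083, -0.2208, 0.0731]]
('bundle_b_mid', 'side')
[[0.4842, 0.0826, 0.0489], [0.5903, 0.1464, 0.0233], [0.4858, 0.079, 0.0505]]
('bundle_a_mid', 'top')
[[0.591, 0.1469, 0.0029]]
('bundle_b_mid', 'top')
[[0.4807, 0.0824, 0.0514], [0.4822, 0.0794, 0.0556], [0.4831, 0.0807, 0.0507]]
('cap_mid', 'top')
[[0.4531, 0.2038, 0.0838], [0.4514, 0.2051, 0.0803], [0.4524, 0.2023, 0.0822]]
('pocket_0', 'top')
[[0.6582, 0.1667, 0.005], [0.5906, 0.1486, 0.0053], [0.6555, 0.1687, 0.0069], [0.5932, 0.1475, 0.0044], [0.5885, 0.1488, 0.0051], [0.6534, 0.1686, 0.0062]]
('cell_0', 'top')
[[0.5729, -0.2827, 0.0569], [0.5874, -0.1543, 0.0594], [0.5807, -0.2162, 0.0596], [0.575, -0.2828, 0.0604], [0.583, -0.2182, 0.0601], [0.5879, -0.1548, 0.0627], [0.4324, -0.2971, 0.0024], [0.5752, -0.2808, 0.0611], [0.5831, -0.2185, 0.0563], [0.5877, -0.1556, 0.0588]]
('crate', 'top')
[[0.6105, -0.2236, 0.0772], [0.613, -0.2254, 0.0766], [0.6122, -0.2232, 0.0748]]
```

Run:
```python
from h import *
from station import optics
# check: cap region in top view, projected onto its mid-height; same in side view
for c,n,zz in (('top','cap_mid',.095),('top','bundle_b_mid',.09)):
    p=optics.camera_params(c); a=np.asarray(p['attitude']); Rc=R.from_quat(a[[1,2,3,0]])
    for d in optics.regions_of(c,n)[:3]:
        v,u=np.nonzero(d['region'])
        ray=Rc.apply(np.linalg.inv(p['camera_matrix'])@[u.mean(),v.mean(),1]); t=(zz-p['origin'][2])/ray[2]
        print(n,d['confidence'],u.mean().round(1),v.mean().round(1),len(u),(p['origin']+t*ray).round(4))
go((.4515,.203,.25),(-.267,.964))
```

```text
cap_mid 0.83 253.7 232.2 381 [0.4492 0.1986 0.095 ]
cap_mid 0.72 207.3 232.1 309 [0.438  0.3239 0.095 ]
bundle_b_mid 0.72 429.1 256.2 355 [ 0.4275 -0.2805  0.09  ]
bundle_b_mid 0.67 299.4 225.7 266 [0.4791 0.0768 0.09  ]Traceback (most recent call last):
  File "<stdin>", line 10, in <module>
  File "h.py", line 20, in go
    y=np.array(ydir,float); y-=y@z*z; y/=np.linalg.norm(y)
                               ~^~
ValueError: matmul: Input operand 1 has a mismatch in its core dimension 0, with gufunc signature (n?,k),(k,m?)->(n?,m?) (size 3 is different from 2)
```

Run:
```python
from h import *
go((.451,.2017,.25),(-.267,.964,0))
```

```text
t 3.80 tcp [0.145  0.5306 0.4047] target [0.451  0.2017 0.405 ] shift cm [-3.819e+01 -2.365e+01 -3.000e-02] turn [ 0.     0.    -0.537] shift after turn [-2.071e+01 -3.986e+01 -3.000e-02] F [-0.3  1.2 -0.1] op 0.0853 grip 0.0
```

```bash
python3 -m creep '[[[-3.4,-2.1,0,0,0,0,8.5],[-3.4,-2.1,0,0,0,0,8.5],[-3.4,-2.1,0,0,0,0,8.5],[-3.4,-2.1,0,0,0,0,8.5],[-3.4,-2.1,0,0,0,0,8.5]]]' 30
python3 -m creep '[[[-3.4,-2.1,0,0,0,0,8.5],[-3.4,-2.1,0,0,0,0,8.5],[-3.4,-2.1,0,0,0,0,8.5],[-3.4,-2.1,0,0,0,0,8.5],[-3.4,-2.1,0,0,0,0,8.5]]]'
python3 -m creep '[[[0,0,0,0,0,-0.108,8.5],[0,0,0,0,0,-0.108,8.5],[0,0,0,0,0,-0.107,8.5],[0,0,0,0,0,-0.107,8.5],[0,0,0,0,0,-0.107,8.5]]]'
python3 -c "
from h import *
go((.451,.2017,.25),(-.267,.964,0))"
```

```text
time: 4.22
position: [0.282, 0.383, 0.4048]
ee_rot: [0.0, 0.133, 0.991, 0.0]
contact_force: [0.8, 0.4, -0.6]
opening: 0.0848
gripper_force: 0.0
time: 4.63
position: [0.4185, 0.2366, 0.405]
ee_rot: [0.0, 0.133, 0.991, 0.0]
contact_force: [-0.1, 0.9, 0.1]
opening: 0.0852
gripper_force: 0.0
time: 5.05
position: [0.4177, 0.2381, 0.4047]
ee_rot: [0.0, -0.137, 0.991, 0.0]
contact_force: [0.4, -0.4, -0.9]
opening: 0.0851
gripper_force: 0.0
t 5.05 tcp [0.4177 0.2381 0.4047] target [0.451  0.2017 0.405 ] shift cm [-2.21 -4.4  -0.03] turn [0.    0.    0.005] shift after turn [-2.23 -4.39 -0.03] F [ 0.4 -0.4 -0.9] op 0.0851 grip 0.0
```

```bash
python3 -m creep '[[[-1.1,-2.2,0,0,0,0,8.5],[-1.1,-2.2,0,0,0,0,8.5],[0,0,4,0,0,0,8.5],[0,0,4,0,0,0,8.5],[0,0,2.5,0,0,0,8.5]]]'
python3 - <<'E'
from h import *
from station import optics
import cv2
go((.451,.2017,.09),(-.267,.964,0))
a=optics.camera('side')[200:330,270:430]; b=optics.camera('top')[180:280,190:320]
a=cv2.resize(a,(480,390),interpolation=2); b=cv2.resize(b,(507,390),interpolation=2)
cv2.imwrite('pics/pre.png',cv2.resize(np.hstack([a,b])[:,:,::-1],(800,316)))
E
```

```text
time: 5.47
position: [0.4498, 0.2011, 0.297]
ee_rot: [-0.001, -0.134, 0.991, -0.0]
contact_force: [-0.7, -0.4, -0.1]
opening: 0.0852
gripper_force: 0.0
t 5.47 tcp [0.4498 0.2011 0.297 ] target [0.451  0.2017 0.245 ] shift cm [-0.14  0.02  5.2 ] turn [ 0.    -0.002 -0.001] shift after turn [-0.13  0.02  5.2 ] F [-0.7 -0.4 -0.1] op 0.0852 grip 0.0
```

View pics/pre.png

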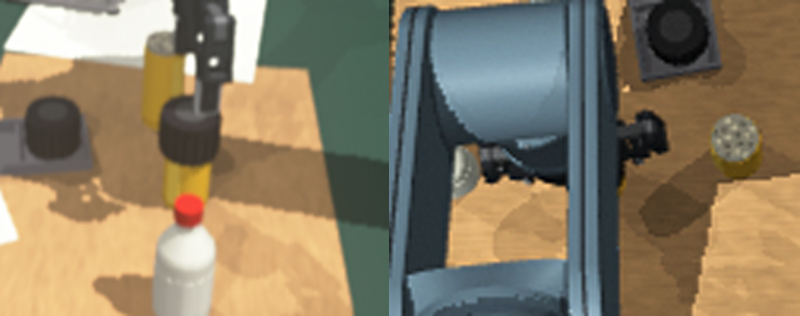

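Side crop: the cap is at (190,130). The near finger is at (208,75), which fits the finger yaw with the gripper centred on the cap. I'll descend and close.

```bash
python3 -m creep '[[[-0.1,0,2,0,0,0,8.5],[0,0,2,0,0,0,8.5],[0,0,1.2,0,0,0,8.5],[0,0,0,0,0,0,6.2],[0,0,0,0,0,0,6.2]]]'
python3 -m creep '[[[0,0,0,0,0,0,5.0],[0,0,0,0,0,0,5.0],[0,0,0,0,0,0,5.0],[0,0,0,0,0,0,5.0],[0,0,0,0,0,0,5.0]]]' 25
python3 -c "
from h import *
go((.451,.2017,.09),(-.267,.964,0))"
```

```text
time: 5.98
position: [0.4521, 0.2023, 0.249]
ee_rot: [0.001, -0.135, 0.991, 0.0]
contact_force: [0.9, -0.2, 0.4]
opening: 0.0638
gripper_force: 0.0
time: 6.4
position: [0.4523, 0.2024, 0.2497]
ee_rot: [0.002, -0.135, 0.991, 0.0]
contact_force: [0.1, 0.0, 7.3]
opening: 0.0548
gripper_force: 27.0
t 6.40 tcp [0.4523 0.2024 0.2497] target [0.451  0.2017 0.245 ] shift cm [ 0.15 -0.03  0.47] turn [-0.     0.004  0.   ] shift after turn [ 0.15 -0.03  0.47] F [0.1 0.  7.3] op 0.0548 grip 27.0
```

```bash
python3 -m creep '[[[0,0,-0.6,0,0,0,5.0],[0,0,-1,0,0,0,5.0],[0,0,-1.5,0,0,0,5.0],[0,0,-2,0,0,0,5.0],[0,0,-2.5,0,0,0,5.0]]]'
python3 - <<'E'
from h import *
from station import optics
import cv2
go((.6567,.1675,.15),(-.267,.964,0))
a=optics.camera('side')[180:330,240:440]
cv2.imwrite('pics/lift.png',cv2.resize(a,(600,450),interpolation=2)[:,:,::-1])
print(optics.mark_of('side','bundle_a_mid')[:2],optics.mark_of('side','cap_mid')[:2])
E
```

```text
time: 6.82
position: [0.4509, 0.2019, 0.3245]
ee_rot: [-0.001, -0.135, 0.991, -0.0]
contact_force: [1.2, 1.2, -0.7]
opening: 0.0547
gripper_force: 26.6
t 6.82 tcp [0.4509 0.2019 0.3245] target [0.6567 0.1675 0.305 ] shift cm [-18.91  -8.81   1.91] turn [ 0.    -0.002 -0.   ] shift after turn [-18.91  -8.81   1.95] F [ 1.2  1.2 -0.7] op 0.0547 grip 26.6
[{'centre': [0.4536, 0.2028, 0.0519], 'confidence': 0.8}] [{'centre': [0.4473, 0.1956, 0.1592], 'confidence': 0.9}]
```

View pics/lift.png

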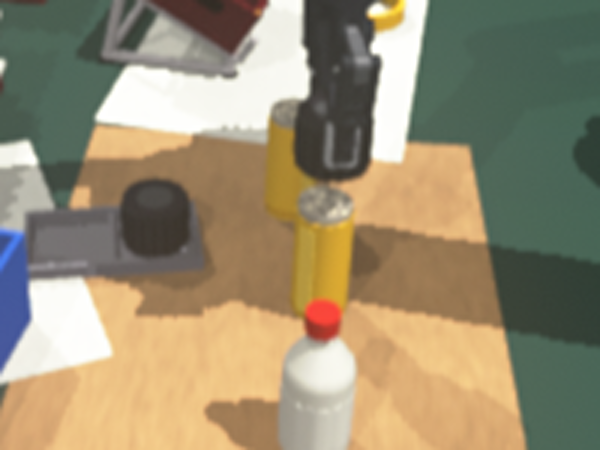

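Lift crop: the cap is in the gripper at (333,140) and bundle A stands bare at (325,250). Next, to the pocket.

```bash
python3 -m creep '[[[-3.15,-1.47,0,0,0,0,5.0],[-3.15,-1.47,0,0,0,0,5.0],[-3.15,-1.47,0,0,0,0,5.0],[-3.15,-1.47,0,0,0,0,5.0],[-3.15,-1.47,0,0,0,0,5.0]]]'
python3 -m creep '[[[-3.15,-1.47,0,0,0,0,5.0],[0,0,3,0,0,0,5.0],[0,0,3,0,0,0,5.0],[0,0,2,0,0,0,5.0],[0,0,0,0,0,0,5.0]]]'
python3 - <<'E'
from h import *
from station import optics
import cv2
go((.6567,.1675,.0367),(-.267,.964,0))
a=optics.camera('side')[200:300,220:380]
cv2.imwrite('pics/pk.png',cv2.resize(a,(800,500),interpolation=2)[:,:,::-1])
for n in ('cap_mid','pocket_0'): print([(d['centre'],d['confidence']) for d in optics.mark_of('side',n)])
E
```

```text
time: 7.38
position: [0.624, 0.1729, 0.323]
ee_rot: [-0.001, -0.135, 0.991, 0.0]
contact_force: [0.2, 0.3, -0.4]
opening: 0.0546
gripper_force: 26.6
time: 7.8
position: [0.6549, 0.167, 0.2371]
ee_rot: [-0.006, -0.135, 0.991, 0.0]
contact_force: [-0.7, -0.7, -0.8]
opening: 0.0544
gripper_force: 26.7
t 7.80 tcp [0.6549 0.167  0.2371] target [0.6567 0.1675 0.1917] shift cm [-0.24 -0.01  4.54] turn [ 0.002 -0.012 -0.   ] shift after turn [-0.18 -0.    4.54] F [-0.7 -0.7 -0.8] op 0.0544 grip 26.7
[([0.6494, 0.1614, 0.0701], 0.56)]
[([0.6573, 0.1671, 0.0021], 0.88), ([0.5951, 0.1461, 0.0041], 0.85)]
```

View pics/pk.png

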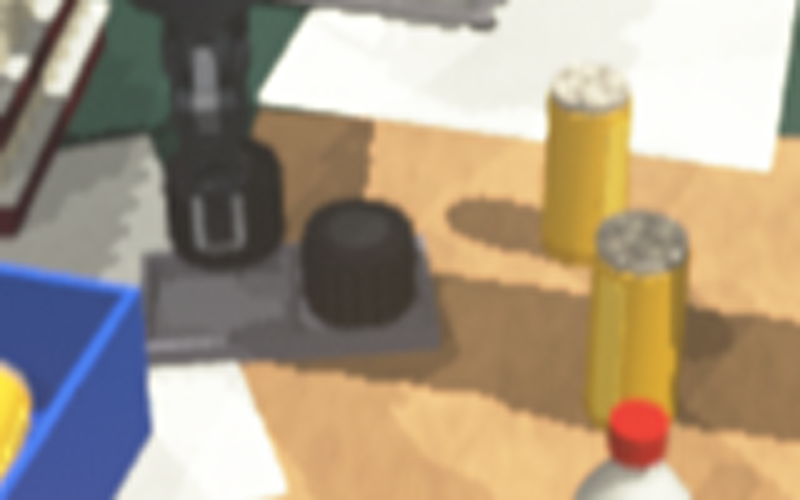

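Pocket crop: the cap at (225,205) hangs over the empty pocket (centre about (220,300)), clear of the spare at (357,262). Lowering.

```bash
python3 -m creep '[[[-0.2,0,1.5,0,0,0,5.0],[0,0,1.5,0,0,0,5.0],[0,0,0.6,0,0,0,5.0],[0,0,0.3,0,0,0,5.0],[0,0,0,0,0,0,5.0]]]'
python3 -m creep '[[[0,0,0.2,0,0,0,5.0],[0,0,0.2,0,0,0,5.0],[0,0,0,0,0,0,5.0],[0,0,0,0,0,0,5.0],[0,0,0,0,0,0,5.0]]]'
```

```text
time: 8.37
position: [0.6593, 0.1682, 0.2055]
ee_rot: [0.0, -0.135, 0.991, -0.0]
contact_force: [-0.5, -0.4, 0.3]
opening: 0.0545
gripper_force: 26.7
time: 8.78
position: [0.6592, 0.1681, 0.201]
ee_rot: [0.0, -0.135, 0.991, -0.0]
contact_force: [-0.5, -0.5, -0.1]
opening: 0.0548
gripper_force: 26.7
```

```bash
python3 -m creep '[[[0.2,0,0.2,0,0,0,5.0],[0,0,0.2,0,0,0,5.0],[0,0,0.2,0,0,0,5.0],[0,0,0,0,0,0,5.0],[0,0,0,0,0,0,5.0]]]'
python3 -m creep '[[[0,0,0.15,0,0,0,5.0],[0,0,0.1,0,0,0,5.0],[0,0,0,0,0,0,5.0],[0,0,0,0,0,0,5.0],[0,0,0,0,0,0,5.0]]]'
```

```text
time: 9.2
position: [0.6571, 0.1675, 0.1944]
ee_rot: [-0.0, -0.135, 0.991, 0.0]
contact_force: [-0.4, -0.1, -0.6]
opening: 0.0546
gripper_force: 26.7
time: 9.62
position: [0.6572, 0.1675, 0.1922]
ee_rot: [0.0, -0.135, 0.991, -0.0]
contact_force: [0.4, 0.2, 0.8]
opening: 0.0544
gripper_force: 26.7
```

```bash
python3 -m creep '[[[0,0,0.1,0,0,0,5.0],[0,0,0.1,0,0,0,5.0],[0,0,0,0,0,0,5.0],[0,0,0,0,0,0,5.0],[0,0,0,0,0,0,5.0]]]'
python3 -m creep '[[[0,0,0.1,0,0,0,5.0],[0,0,0,0,0,0,5.0],[0,0,0,0,0,0,5.0],[0,0,0,0,0,0,5.0],[0,0,0,0,0,0,5.0]]]'
```

```text
time: 10.03
position: [0.6572, 0.1675, 0.1918]
ee_rot: [0.0, -0.135, 0.991, -0.0]
contact_force: [-3.1, -1.9, 7.9]
opening: 0.0548
gripper_force: 27.4
time: 10.45
position: [0.6572, 0.1676, 0.1917]
ee_rot: [0.001, -0.135, 0.991, -0.0]
contact_force: [-5.8, -1.3, 13.3]
opening: 0.055
gripper_force: 27.8
```

```bash
python3 -m creep '[[[0,0,-0.15,0,0,0,7.5],[0,0,0,0,0,0,7.5],[0,0,0,0,0,0,7.5],[0,0,-0.5,0,0,0,7.5],[0,0,-2,0,0,0,7.5]]]'
python3 -m creep '[[[0,0,-3,0,0,0,8.5],[0,0,-4,0,0,0,8.5],[0,0,-4,0,0,0,8.5],[0,0,0,0,0,0,8.5],[0,0,0,0,0,0,8.5]]]'
python3 - <<'E'
from h import *
o=look(['bundle_a_mid','cap_mid'],2)
for k,v in o.items(): print(k,np.round(v,4).tolist())
go((.452,.2025,.175),(.087,.996,0))
E
```

```text
time: 10.87
position: [0.6557, 0.1673, 0.2122]
ee_rot: [-0.004, -0.135, 0.991, 0.0]
contact_force: [0.1, -0.4, 0.5]
opening: 0.0746
gripper_force: 0.0
time: 11.28
position: [0.658, 0.1677, 0.3296]
ee_rot: [0.004, -0.135, 0.991, -0.0]
contact_force: [-0.3, -0.0, 0.3]
opening: 0.0852
gripper_force: 0.0
('bundle_a_mid', 'side') [[0.4545, 0.2038, 0.0502], [0.4531, 0.2049, 0.052]]
('cap_mid', 'side') [[0.6554, 0.1607, 0.0248], [0.5894, 0.1481, 0.0034], [0.6538, 0.1633, 0.0239]]
t 11.88 tcp [0.6572 0.1675 0.3253] target [0.452  0.2025 0.33  ] shift cm [18.84  8.85 -0.46] turn [ 0.    -0.001  0.357] shift after turn [20.74  1.7  -0.47] F [-0.4 -0.2 -0.8] op 0.0851 grip 0.0
```

```bash
python3 -m creep '[[[3.75,1.77,0,0,0,0,8.5],[3.75,1.77,0,0,0,0,8.5],[3.75,1.77,0,0,0,0,8.5],[3.75,1.77,0,0,0,0,8.5],[3.75,1.77,0,0,0,0,8.5]]]'
python3 -m creep '[[[0,0,0,0,0,0.09,8.5],[0,0,0,0,0,0.09,8.5],[0,0,0,0,0,0.09,8.5],[0,0,0,0,0,0.087,8.5],[0,0,0,0,0,0,8.5]]]'
python3 - <<'E'
from h import *
go((.4525,.203,.07),(.087,.996,0))
E
```

```text
time: 12.3
position: [0.4509, 0.2028, 0.3256]
ee_rot: [0.0, -0.134, 0.991, 0.0]
contact_force: [-0.6, 0.7, 0.8]
opening: 0.0852
gripper_force: 0.0
time: 12.72
position: [0.4528, 0.2029, 0.326]
ee_rot: [0.0, 0.045, 0.999, 0.0]
contact_force: [-0.1, -0.5, -0.2]
opening: 0.0853
gripper_force: 0.0
t 12.72 tcp [0.4528 0.2029 0.326 ] target [0.4525 0.203  0.225 ] shift cm [3.00e-02 1.00e-02 1.01e+01] turn [ 0.     0.001 -0.002] shift after turn [3.00e-02 1.00e-02 1.01e+01] F [-0.1 -0.5 -0.2] op 0.0853 grip 0.0
```

```bash
python3 -m creep '[[[0,0,3,0,0,0,8.5],[0,0,3,0,0,0,8.5],[0,0,2.5,0,0,0,8.5],[0,0,1.6,0,0,0,8.5],[0,0,0,0,0,0,5.5]]]'
python3 -m creep '[[[0,0,0,0,0,0,3.5],[0,0,0,0,0,0,3.5],[0,0,0,0,0,0,3.5],[0,0,0,0,0,0,3.5],[0,0,0,0,0,0,3.5]]]' 30
python3 - <<'E'
from h import *
go((.4525,.203,.07),(.087,.996,0))
E
```

```text
time: 13.13
position: [0.4514, 0.2023, 0.2215]
ee_rot: [-0.003, 0.042, 0.999, -0.001]
contact_force: [-1.7, -0.6, 0.5]
opening: 0.0751
gripper_force: 0.0
time: 13.55
position: [0.4535, 0.2029, 0.2261]
ee_rot: [0.001, 0.043, 0.999, 0.0]
contact_force: [-0.4, -0.1, 4.3]
opening: 0.0433
gripper_force: 32.3
t 13.55 tcp [0.4535 0.2029 0.2261] target [0.4525 0.203  0.225 ] shift cm [0.1  0.   0.11] turn [0.001 0.003 0.001] shift after turn [0.1  0.   0.11] F [-0.4 -0.1  4.3] op 0.0433 grip 32.3
```

```bash
python3 -m creep '[[[0,0,-1,0,0,0,3.5],[0,0,-2.5,0,0,0,3.5],[0,0,-4,0,0,0,3.5],[0,0,-4,0,0,0,3.5],[0,0,-4,0,0,0,3.5]]]'
python3 - <<'E'
from h import *
zc=np.array([-.498,.0436,.866]); c0=np.array([.5757,-.2838,.0585])
go(c0+.11*zc,(.087,.996,0),-zc,L=.226)
go([.408,-.269,.151],(.087,.996,0),L=.226)
E
```

```text
time: 13.97
position: [0.4521, 0.2027, 0.3819]
ee_rot: [-0.0, 0.043, 0.999, -0.0]
contact_force: [0.8, -0.6, -1.5]
opening: 0.0432
gripper_force: 31.9
t 13.97 tcp [0.4521 0.2027 0.3819] target [ 0.4084 -0.2691  0.3495] shift cm [  0.27 -47.38   3.25] turn [ 0.    -0.524  0.001] shift after turn [  1.84 -47.38   2.69] F [ 0.8 -0.6 -1.5] op 0.0432 grip 31.9
t 13.97 tcp [0.4521 0.2027 0.3819] target [ 0.408 -0.269  0.377] shift cm [  0.31 -47.37   0.5 ] turn [-0.    -0.001  0.001] shift after turn [  0.28 -47.37   0.49] F [ 0.8 -0.6 -1.5] op 0.0432 grip 31.9
```

```bash
python3 -m creep '[[[0,-3.9,0,0,0,0,3.5],[0,-3.9,0,0,0,0,3.5],[0,-3.9,0,0,0,0,3.5],[0,-3.9,0,0,0,0,3.5],[0,-3.9,0,0,0,0,3.5]]]'
python3 -m creep '[[[0,-3.9,0,0,0,0,3.5],[0,-3.9,0,0,0,0,3.5],[0,-3.9,0,0,0,0,3.5],[0,-3.9,0,0,0,0,3.5],[0,-3.9,0,0,0,0,3.5]]]'
python3 -m creep '[[[0,-3.9,0,0,0,0,3.5],[0,-3.9,0,0,0,0,3.5],[0,0,0,0,-0.1,0,3.5],[0,0,0,0,-0.1,0,3.5],[0,0,0,0,-0.1,0,3.5]]]'
python3 -m creep '[[[0,0,0,0,-0.1,0,3.5],[0,0,0,0,-0.1,0,3.5],[0,0,0,0,-0.02,0,3.5],[0,0,0,0,0,0,3.5],[0,0,0,0,0,0,3.5]]]'
python3 - <<'E'
from h import *
zc=np.array([-.498,.0436,.866]); c0=np.array([.5757,-.2838,.0585])
go(c0+.06*zc,(.087,.996,0),-zc,L=.226)
o=look(['cell_0','bundle_a_mid'],1)
for k,v in o.items(): print(k,np.round(v,4).tolist())
E
```

```text
time: 14.38
position: [0.4349, 0.0073, 0.3806]
ee_rot: [0.0, 0.043, 0.999, -0.0]
contact_force: [0.5, -0.6, -1.9]
opening: 0.0433
gripper_force: 31.9
time: 14.8
position: [0.4181, -0.1873, 0.3806]
ee_rot: [0.0, 0.043, 0.999, -0.0]
contact_force: [0.7, 0.9, -1.9]
opening: 0.0431
gripper_force: 31.9
time: 15.22
position: [0.412, -0.2642, 0.3801]
ee_rot: [0.151, 0.044, 0.988, -0.007]
contact_force: [0.3, 1.8, -2.1]
opening: 0.0434
gripper_force: 32.1
time: 15.63
position: [0.4119, -0.2632, 0.3801]
ee_rot: [0.256, 0.042, 0.966, -0.011]
contact_force: [-0.8, 0.3, -0.8]
opening: 0.0434
gripper_force: 32.1
t 15.63 tcp [ 0.4119 -0.2632  0.3801] target [ 0.4333 -0.2713  0.3062] shift cm [ 1.75 -0.62  7.51] turn [ 0.    -0.005  0.   ] shift after turn [ 1.79 -0.62  7.5 ] F [-0.8  0.3 -0.8] op 0.0434 grip 32.1
('cell_0', 'side') [[0.577, -0.2839, 0.0544], [0.5897, -0.1583, 0.0589], [0.5838, -0.2193, 0.0554]]
('bundle_a_mid', 'side') [[0.4988, -0.2673, 0.2271]]
('cell_0', 'top') [[0.5868, -0.1543, 0.0608], [0.5817, -0.2197, 0.0616], [0.5771, -0.2828, 0.0576]]
('bundle_a_mid', 'top') [[0.4941, -0.2723, 0.2259]]
```

```bash
python3 -m creep '[[[0.9,-0.3,1.5,0,0,0,3.5],[0.9,-0.3,1.5,0,-0.005,0,3.5],[0,0,2.5,0,0,0,3.5],[0,0,1.8,0,0,0,3.5],[0,0,0,0,0,0,3.5]]]'
python3 -m creep '[[[0,0,0,0,0,0,3.5],[0,0,0,0,0,0,3.5],[0,0,0,0,0,0,3.5],[0,0,0,0,0,0,3.5],[0,0,0,0,0,0,3.5]]]'
python3 - <<'E'
from h import *
from station import optics
import cv2
zc=np.array([-.498,.0436,.866]); c0=np.array([.5757,-.2838,.0585])
go(c0+.0*zc,(.087,.996,0),-zc,L=.226)
b=optics.camera('top')[140:250,350:490]; a=optics.camera('side')[110:220,250:390]
f=lambda i:cv2.resize(i,(400,314),interpolation=2)
cv2.imwrite('pics/c0.png',np.hstack([f(a),f(b)])[:,:,::-1])
E
```

```text
time: 16.35
position: [0.4328, -0.2706, 0.3044]
ee_rot: [0.257, 0.042, 0.965, -0.009]
contact_force: [-0.9, 1.9, -2.0]
opening: 0.0435
gripper_force: 32.0
time: 16.77
position: [0.4325, -0.2714, 0.3085]
ee_rot: [0.26, 0.042, 0.965, -0.012]
contact_force: [0.1, -0.1, -1.3]
opening: 0.0434
gripper_force: 32.0
t 16.77 tcp [ 0.4325 -0.2714  0.3085] target [ 0.4631 -0.2739  0.2542] shift cm [0.06 0.02 6.24] turn [-0.001  0.003  0.001] shift after turn [0.05 0.01 6.24] F [ 0.1 -0.1 -1.3] op 0.0434 grip 32.0
```

View pics/c0.png

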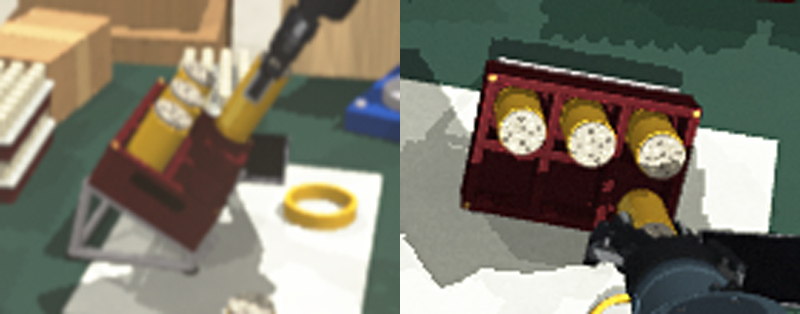

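Left half: bundle A, held tilted, meets the mouth of the cell at (235,135). Right half: its foot at (640,205) sits over the lower-right cell, between the divider at 608 and the wall at 680. Inserting step by step while watching the force.

```bash
python3 -m creep '[[[0.05,0,0.8,0,0,0,3.5],[0,0,0.8,0,0,0,3.5],[0,0,0.5,0,0,0,3.5],[0,0,0,0,0,0,3.5],[0,0,0,0,0,0,3.5]]]'
python3 -m creep '[[[0,0,0.5,0,0,0,3.5],[0,0,0.5,0,0,0,3.5],[0,0,0.5,0,0,0,3.5],[0,0,0,0,0,0,3.5],[0,0,0,0,0,0,3.5]]]'
python3 - <<'E'
from h import *
zc=np.array([-.498,.0436,.866]); c0=np.array([.5757,-.2838,.0585])
go(c0+.0*zc,(.087,.996,0),-zc,L=.226)
E
```

```text
time: 17.28
position: [0.4427, -0.2719, 0.2882]
ee_rot: [0.259, 0.042, 0.965, -0.011]
contact_force: [0.9, -0.2, -1.1]
opening: 0.0433
gripper_force: 32.1
time: 17.7
position: [0.4501, -0.2727, 0.2757]
ee_rot: [0.259, 0.042, 0.965, -0.011]
contact_force: [-0.4, -0.0, -0.7]
opening: 0.0435
gripper_force: 32.1
t 17.70 tcp [ 0.4501 -0.2727  0.2757] target [ 0.4631 -0.2739  0.2542] shift cm [-0.06 -0.02  2.51] turn [0.001 0.001 0.   ] shift after turn [-0.06 -0.01  2.51] F [-0.4 -0.  -0.7] op 0.0435 grip 32.1
```

Inside the cell, no contact.

```bash
python3 -m creep '[[[0,0,0.5,0,0,0,3.5],[0,0,0.5,0,0,0,3.5],[0,0,0.5,0,0,0,3.5],[0,0,0.4,0,0,0,3.5],[0,0,0,0,0,0,3.5]]]'
python3 -m creep '[[[0,0,0.1,0,0,0,3.5],[0,0,0.1,0,0,0,3.5],[0,0,0,0,0,0,3.5],[0,0,0,0,0,0,3.5],[0,0,0,0,0,0,3.5]]]'
python3 - <<'E'
from h import *
zc=np.array([-.498,.0436,.866]); c0=np.array([.5757,-.2838,.0585])
go(c0+.0*zc,(.087,.996,0),-zc,L=.226)
E
```

```text
time: 18.12
position: [0.4597, -0.2734, 0.2587]
ee_rot: [0.259, 0.042, 0.965, -0.011]
contact_force: [0.2, -0.6, -2.2]
opening: 0.0432
gripper_force: 32.1
time: 18.53
position: [0.4606, -0.2737, 0.2581]
ee_rot: [0.259, 0.042, 0.965, -0.011]
contact_force: [0.2, 0.0, -2.4]
opening: 0.0433
gripper_force: 32.1
t 18.53 tcp [ 0.4606 -0.2737  0.2581] target [ 0.4631 -0.2739  0.2542] shift cm [-0.03  0.    0.47] turn [0.    0.002 0.   ] shift after turn [-0.03  0.    0.47] F [ 0.2  0.  -2.4] op 0.0433 grip 32.1
```

```bash
python3 -m creep '[[[0,0,0.15,0,0,0,3.5],[0,0,0.15,0,0,0,3.5],[0,0,0,0,0,0,3.5],[0,0,0,0,0,0,3.5],[0,0,0,0,0,0,3.5]]]'
python3 -m creep '[[[0,0,0.1,0,0,0,3.5],[0,0,0.1,0,0,0,3.5],[0,0,0,0,0,0,3.5],[0,0,0,0,0,0,3.5],[0,0,0,0,0,0,3.5]]]'
```

```text
time: 18.95
position: [0.4621, -0.2738, 0.2553]
ee_rot: [0.259, 0.042, 0.965, -0.011]
contact_force: [-1.2, 0.1, -1.7]
opening: 0.0434
gripper_force: 32.1
time: 19.37
position: [0.4628, -0.2742, 0.2544]
ee_rot: [0.26, 0.042, 0.965, -0.012]
contact_force: [-8.0, 0.3, 6.7]
opening: 0.0434
gripper_force: 31.7
```

```bash
python3 -m creep '[[[0,0,0.1,0,0,0,3.5],[0,0,0,0,0,0,3.5],[0,0,0,0,0,0,3.5],[0,0,0,0,0,0,3.5],[0,0,0,0,0,0,3.5]]]'
```

```text
time: 19.78
position: [0.4629, -0.2744, 0.2543]
ee_rot: [0.26, 0.042, 0.965, -0.012]
contact_force: [-16.5, 2.2, 16.4]
opening: 0.043
gripper_force: 32.6
```

```bash
python3 -m creep '[[[0,0,-0.1,0,0,0,6.5],[0,0,0,0,0,0,6.5],[0,0,0,0,0,0,6.5],[0,0,0,0,0,0,6.5],[0,0,-1,0,0,0,6.5]]]'
python3 -m creep '[[[0,0,-2,0,0,0,6.5],[0,0,-3,0,0,0,6.5],[0,0,-4,0,0,0,7.5],[0,0,-3,0,0,0,8.5],[0,0,0,0,0,0,8.5]]]'
python3 - <<'E'
from h import *
from station import optics
import cv2
go((.4835,.0807,.175),(.087,.996,0))
a=optics.camera('side')[110:220,250:390]; b=optics.camera('top')[140:250,350:490]
f=lambda i:cv2.resize(i,(400,314),interpolation=2)
cv2.imwrite('pics/c0b.png',np.hstack([f(a),f(b)])[:,:,::-1])
o=look(['bundle_b_mid'],2)
for k,v in o.items(): print(k,np.round(v,4).tolist())
E
```

```text
time: 20.2
position: [0.4581, -0.2731, 0.2611]
ee_rot: [0.258, 0.042, 0.965, -0.01]
contact_force: [0.4, -0.1, 0.4]
opening: 0.065
gripper_force: 0.0
time: 20.62
position: [0.3973, -0.2689, 0.3719]
ee_rot: [0.262, 0.041, 0.964, -0.015]
contact_force: [1.4, -0.3, 0.3]
opening: 0.0848
gripper_force: 0.0
t 20.62 tcp [ 0.3973 -0.2689  0.3719] target [0.4835 0.0807 0.33  ] shift cm [-2.78 35.61  6.18] turn [-0.007  0.531  0.001] shift after turn [-5.55 35.58  4.19] F [ 1.4 -0.3  0.3] op 0.0848 grip 0.0
('bundle_b_mid', 'side') [[0.4872, 0.0787, 0.0506], [0.4848, 0.0781, 0.049]]
('bundle_b_mid', 'top') [[0.4832, 0.0827, 0.0527]]
```

View pics/c0b.png

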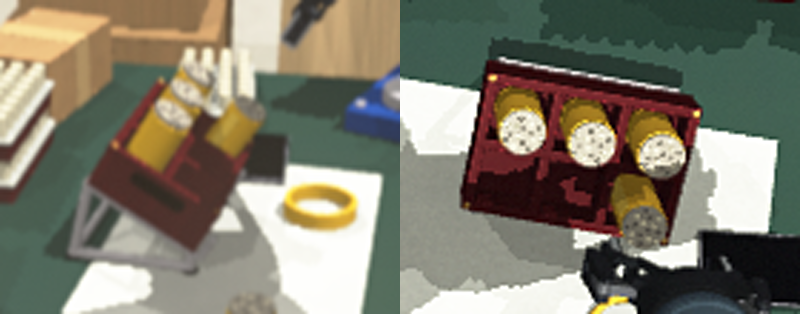

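Bundle A sits in the lower-right cell (top at (643,225) in the right half), the same height as the row behind. Now for bundle B.

```bash
python3 -m creep '[[[0,0,0,0,0.106,0,8.5],[0,0,0,0,0.106,0,8.5],[0,0,0,0,0.106,0,8.5],[0,0,0,0,0.106,0,8.5],[0,0,0,0,0.106,0,8.5]]]'
python3 -m creep '[[[-0.6,3.95,0,0,0,0,8.5],[-0.6,3.95,0,0,0,0,8.5],[-0.6,3.95,0,0,0,0,8.5],[-0.6,3.95,0,0,0,0,8.5],[-0.6,3.95,0,0,0,0,8.5]]]'
python3 -m creep '[[[-0.6,3.95,0,0,0,0,8.5],[-0.6,3.95,0,0,0,0,8.5],[-0.6,3.95,0,0,0,0,8.5],[-0.6,3.95,0,0,0,0,8.5],[0,0,0,0,0,0,8.5]]]'
python3 - <<'E'
from h import *
go((.484,.0805,.07),(.087,.996,0))
E
```

```text
time: 21.53
position: [0.3983, -0.2684, 0.3661]
ee_rot: [-0.005, 0.044, 0.999, -0.0]
contact_force: [0.1, 0.3, -1.0]
opening: 0.085
gripper_force: 0.0
time: 21.95
position: [0.4454, -0.0723, 0.3655]
ee_rot: [-0.003, 0.044, 0.999, 0.0]
contact_force: [0.7, 0.1, 0.7]
opening: 0.0852
gripper_force: 0.0
time: 22.37
position: [0.4833, 0.0873, 0.3655]
ee_rot: [-0.002, 0.04, 0.999, 0.002]
contact_force: [-1.0, -0.6, -0.2]
opening: 0.0852
gripper_force: 0.0
t 22.37 tcp [0.4833 0.0873 0.3655] target [0.484  0.0805 0.225 ] shift cm [-0.19 -0.72 14.04] turn [ 0.003 -0.005  0.007] shift after turn [-0.13 -0.67 14.05] F [-1.  -0.6 -0.2] op 0.0852 grip 0.0
```

```bash
python3 -m creep '[[[-0.1,-0.67,2,0,-0.005,0.005,8.5],[0,0,3,0,0,0,8.5],[0,0,2,0,0,0,8.5],[0,0,0,0,0,0,8.5],[0,0,0,0,0,0,8.5]]]'
python3 - <<'E'
from h import *
go((.484,.0805,.07),(.087,.996,0))
E
```

```text
time: 22.78
position: [0.4828, 0.0743, 0.2949]
ee_rot: [-0.002, 0.046, 0.999, 0.0]
contact_force: [0.3, -1.1, 0.7]
opening: 0.085
gripper_force: 0.0
t 22.78 tcp [0.4828 0.0743 0.2949] target [0.484  0.0805 0.225 ] shift cm [-0.09  0.63  6.99] turn [-0.    -0.003 -0.005] shift after turn [-0.07  0.63  6.99] F [ 0.3 -1.1  0.7] op 0.085 grip 0.0
```

```bash
python3 -m creep '[[[-0.1,0.63,0,0,0,0,8.5],[0,0,2.5,0,0,0,8.5],[0,0,2.5,0,0,0,8.5],[0,0,2.0,0,0,0,8.5],[0,0,0,0,0,0,8.5]]]'
python3 -m creep '[[[0,0,0,0,0,0,5.5],[0,0,0,0,0,0,3.5],[0,0,0,0,0,0,3.5],[0,0,0,0,0,0,3.5],[0,0,0,0,0,0,3.5]]]' 30
python3 - <<'E'
from h import *
go((.484,.0805,.07),(.087,.996,0))
E
```

```text
time: 23.2
position: [0.484, 0.0808, 0.2242]
ee_rot: [-0.002, 0.046, 0.999, 0.0]
contact_force: [-0.7, 0.3, -0.5]
opening: 0.0851
gripper_force: 0.0
time: 23.62
position: [0.4856, 0.0806, 0.2276]
ee_rot: [0.002, 0.046, 0.999, -0.0]
contact_force: [-0.3, -1.0, 6.4]
opening: 0.0433
gripper_force: 31.4
t 23.62 tcp [0.4856 0.0806 0.2276] target [0.484  0.0805 0.225 ] shift cm [ 0.16 -0.02  0.26] turn [ 0.     0.004 -0.005] shift after turn [ 0.15 -0.02  0.26] F [-0.3 -1.   6.4] op 0.0433 grip 31.4
```

```bash
python3 -m creep '[[[0,0,-1,0,0,0,3.5],[0,0,-2.5,0,0,0,3.5],[0,0,-4,0,0,0,3.5],[0,0,-4,0,0,0,3.5],[0,0,-4,0,0,0,3.5]]]'
python3 - <<'E'
from h import *
zc=np.array([-.498,.0436,.866]); c2=np.array([.5868,-.1563,.059])
go(c2+.11*zc,(.087,.996,0),-zc,L=.2276)
E
```

```text
time: 24.03
position: [0.4838, 0.0807, 0.383]
ee_rot: [-0.001, 0.046, 0.999, 0.0]
contact_force: [1.4, -0.3, -2.4]
opening: 0.0434
gripper_force: 31.1
t 24.03 tcp [0.4838 0.0807 0.383 ] target [ 0.4187 -0.1416  0.3514] shift cm [  4.45 -22.74   3.17] turn [-0.001 -0.525 -0.005] shift after turn [  5.53 -22.71   0.46] F [ 1.4 -0.3 -2.4] op 0.0434 grip 31.1
```

```bash
python3 -m creep '[[[0.74,-3.78,0,0,0,0,3.5],[0.74,-3.78,0,0,0,0,3.5],[0.74,-3.78,0,0,0,0,3.5],[0.74,-3.78,0,0,0,0,3.5],[0.74,-3.78,0,0,0,0,3.5]]]'
python3 -m creep '[[[0.74,-3.78,0,0,0,-0.005,3.5],[0,0,0,0,0,0,3.5],[0,0,0,0,-0.1,0,3.5],[0,0,0,0,-0.1,0,3.5],[0,0,0,0,-0.1,0,3.5]]]'
python3 -m creep '[[[0,0,0,0,-0.1,0,3.5],[0,0,0,0,-0.1,0,3.5],[0,0,0,0,-0.024,0,3.5],[0,0,0,0,0,0,3.5],[0,0,0,0,0,0,3.5]]]'
python3 - <<'E'
from h import *
zc=np.array([-.498,.0436,.866]); c2=np.array([.5868,-.1563,.059])
go(c2+.06*zc,(.087,.996,0),-zc,L=.2276)
E
```

```text
time: 24.45
position: [0.4292, -0.1051, 0.3817]
ee_rot: [0.0, 0.045, 0.999, -0.0]
contact_force: [0.6, -0.3, -1.6]
opening: 0.0432
gripper_force: 31.2
time: 24.87
position: [0.4194, -0.1412, 0.3814]
ee_rot: [0.151, 0.043, 0.987, -0.007]
contact_force: [-0.1, 1.6, -1.3]
opening: 0.0435
gripper_force: 31.5
time: 25.28
position: [0.4192, -0.1407, 0.3811]
ee_rot: [0.258, 0.042, 0.965, -0.011]
contact_force: [-0.8, -0.3, -1.9]
opening: 0.0432
gripper_force: 31.5
t 25.28 tcp [ 0.4192 -0.1407  0.3811] target [ 0.4436 -0.1438  0.3081] shift cm [ 1.52 -0.09  7.55] turn [ 0.001 -0.001  0.   ] shift after turn [ 1.53 -0.09  7.55] F [-0.8 -0.3 -1.9] op 0.0432 grip 31.5
```

```bash
python3 -m creep '[[[0.8,-0.05,1.5,0,0,0,3.5],[0.72,-0.04,1.5,0,0,0,3.5],[0,0,2.0,0,0,0,3.5],[0,0,1.8,0,0,0,3.5],[0,0,0,0,0,0,3.5]]]'
python3 -m creep '[[[0,0,0,0,0,0,3.5],[0,0,0,0,0,0,3.5],[0,0,0,0,0,0,3.5],[0,0,0,0,0,0,3.5],[0,0,0,0,0,0,3.5]]]'
python3 - <<'E'
from h import *
from station import optics
import cv2
zc=np.array([-.498,.0436,.866]); c2=np.array([.5868,-.1563,.059])
go(c2,(.087,.996,0),-zc,L=.2276)
b=optics.camera('top')[140:250,350:490]; a=optics.camera('side')[110:220,250:390]
f=lambda i:cv2.resize(i,(400,314),interpolation=2)
cv2.imwrite('pics/c2.png',np.hstack([f(a),f(b)])[:,:,::-1])
E
```

```text
time: 25.7
position: [0.4407, -0.1433, 0.3119]
ee_rot: [0.256, 0.042, 0.966, -0.01]
contact_force: [-0.4, -0.0, -1.9]
opening: 0.043
gripper_force: 31.5
time: 26.12
position: [0.4403, -0.1439, 0.3152]
ee_rot: [0.259, 0.042, 0.965, -0.012]
contact_force: [-0.3, 0.2, -1.3]
opening: 0.0435
gripper_force: 31.5
t 26.12 tcp [ 0.4403 -0.1439  0.3152] target [ 0.4734 -0.1464  0.2561] shift cm [0.09 0.05 6.78] turn [-0.001  0.002  0.001] shift after turn [0.08 0.04 6.78] F [-0.3  0.2 -1.3] op 0.0435 grip 31.5
```

View pics/c2.png

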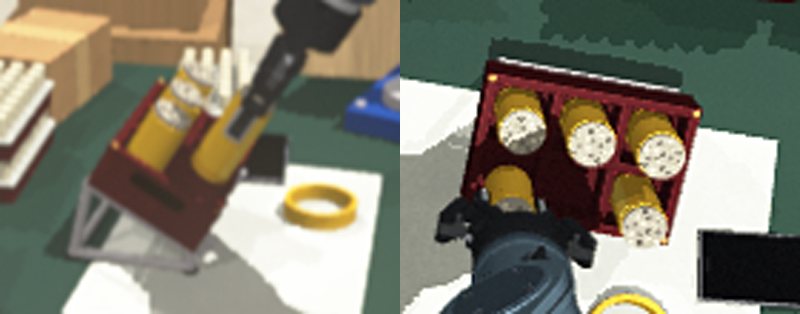

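Right half: B's foot at (510,185) is over the lower-left cell, and A stands at (640,210), clear of the fingers. Inserting.

```bash
python3 -m creep '[[[0.08,0.04,0.8,0,0,0,3.5],[0,0,0.8,0,0,0,3.5],[0,0,0.5,0,0,0,3.5],[0,0,0,0,0,0,3.5],[0,0,0,0,0,0,3.5]]]'
python3 -m creep '[[[0,0,0.5,0,0,0,3.5],[0,0,0.5,0,0,0,3.5],[0,0,0.5,0,0,0,3.5],[0,0,0.5,0,0,0,3.5],[0,0,0,0,0,0,3.5]]]'
python3 - <<'E'
from h import *
zc=np.array([-.498,.0436,.866]); c2=np.array([.5868,-.1563,.059])
go(c2,(.087,.996,0),-zc,L=.2276)
E
```

```text
time: 26.63
position: [0.4502, -0.1441, 0.2949]
ee_rot: [0.258, 0.042, 0.965, -0.011]
contact_force: [0.6, 0.5, -0.5]
opening: 0.0433
gripper_force: 31.6
time: 27.05
position: [0.4603, -0.1451, 0.2774]
ee_rot: [0.258, 0.042, 0.965, -0.011]
contact_force: [-0.7, -0.1, -2.0]
opening: 0.0431
gripper_force: 31.6
t 27.05 tcp [ 0.4603 -0.1451  0.2774] target [ 0.4734 -0.1464  0.2561] shift cm [-0.08 -0.02  2.51] turn [ 0.001 -0.001 -0.   ] shift after turn [-0.08 -0.02  2.51] F [-0.7 -0.1 -2. ] op 0.0431 grip 31.6
```

```bash
python3 -m creep '[[[0,0,0.5,0,0,0,3.5],[0,0,0.5,0,0,0,3.5],[0,0,0.5,0,0,0,3.5],[0,0,0.4,0,0,0,3.5],[0,0,0,0,0,0,3.5]]]'
python3 -m creep '[[[0,0,0.15,0,0,0,3.5],[0,0,0.15,0,0,0,3.5],[0,0,0,0,0,0,3.5],[0,0,0,0,0,0,3.5],[0,0,0,0,0,0,3.5]]]'
python3 -m creep '[[[0,0,0.1,0,0,0,3.5],[0,0,0.1,0,0,0,3.5],[0,0,0,0,0,0,3.5],[0,0,0,0,0,0,3.5],[0,0,0,0,0,0,3.5]]]'
python3 - <<'E'
from h import *
zc=np.array([-.498,.0436,.866]); c2=np.array([.5868,-.1563,.059])
go(c2,(.087,.996,0),-zc,L=.2276)
E
```

```text
time: 27.47
position: [0.4698, -0.1459, 0.2611]
ee_rot: [0.258, 0.042, 0.965, -0.011]
contact_force: [-0.9, -0.3, -2.2]
opening: 0.0433
gripper_force: 31.6
time: 27.88
position: [0.4711, -0.1461, 0.2596]
ee_rot: [0.259, 0.042, 0.965, -0.011]
contact_force: [0.3, 0.4, -1.8]
opening: 0.0436
gripper_force: 31.6
time: 28.3
position: [0.4721, -0.1462, 0.2577]
ee_rot: [0.259, 0.042, 0.965, -0.011]
contact_force: [0.1, -0.2, -1.7]
opening: 0.0435
gripper_force: 31.6
t 28.30 tcp [ 0.4721 -0.1462  0.2577] target [ 0.4734 -0.1464  0.2561] shift cm [-0.04 -0.01  0.2 ] turn [0. 0. 0.] shift after turn [-0.04 -0.01  0.2 ] F [ 0.1 -0.2 -1.7] op 0.0435 grip 31.6
```

```bash
python3 -m creep '[[[0,0,0.1,0,0,0,3.5],[0,0,0.1,0,0,0,3.5],[0,0,0,0,0,0,3.5],[0,0,0,0,0,0,3.5],[0,0,0,0,0,0,3.5]]]'
python3 -m creep '[[[0,0,0.1,0,0,0,3.5],[0,0,0,0,0,0,3.5],[0,0,0,0,0,0,3.5],[0,0,0,0,0,0,3.5],[0,0,0,0,0,0,3.5]]]'
```

```text
time: 28.72
position: [0.4731, -0.1463, 0.256]
ee_rot: [0.259, 0.042, 0.965, -0.011]
contact_force: [0.1, -0.4, -1.2]
opening: 0.0434
gripper_force: 31.5
time: 29.13
position: [0.4734, -0.1466, 0.2557]
ee_rot: [0.259, 0.042, 0.965, -0.012]
contact_force: [-7.8, -0.4, 6.8]
opening: 0.043
gripper_force: 31.2
```

```bash
python3 -m creep '[[[0,0,0.1,0,0,0,3.5],[0,0,0,0,0,0,3.5],[0,0,0,0,0,0,3.5],[0,0,0,0,0,0,3.5],[0,0,0,0,0,0,3.5]]]'
```

```text
time: 29.55
position: [0.4735, -0.1467, 0.2555]
ee_rot: [0.26, 0.042, 0.965, -0.012]
contact_force: [-16.5, -1.0, 15.5]
opening: 0.0437
gripper_force: 32.2
```

Firm floor contact with no further travel; release and retreat.

```bash
python3 -m creep '[[[0,0,-0.1,0,0,0,6.5],[0,0,0,0,0,0,6.5],[0,0,0,0,0,0,6.5],[0,0,0,0,0,0,6.5],[0,0,-1,0,0,0,6.5]]]'
python3 -m creep '[[[0,0,-2,0,0,0,6.5],[0,0,-3,0,0,0,6.5],[0,0,-4,0,0,0,7.5],[0,0,-4,0,0,0,8.5],[0,0,0,0,0,0,8.5]]]'
python3 - <<'E'
from h import *
from station import optics
import cv2
a=optics.camera('side')[110:300,220:420]; b=optics.camera('top')[130:270,180:520]
cv2.imwrite('pics/end.png',np.hstack([cv2.resize(a,(300,285),interpolation=2),cv2.resize(b,(500,285),interpolation=2)])[:,:,::-1])
print(readout.observe()['time'],readout.observe()['contact_force'])
E
```

```text
time: 29.97
position: [0.4686, -0.1457, 0.2627]
ee_rot: [0.258, 0.042, 0.965, -0.01]
contact_force: [0.1, -0.2, -0.9]
opening: 0.0646
gripper_force: 0.0
time: 30.38
position: [0.4027, -0.1403, 0.383]
ee_rot: [0.263, 0.041, 0.964, -0.015]
contact_force: [0.6, -1.1, 0.9]
opening: 0.0849
gripper_force: 0.0
30.4833 [-0.62248846 -0.4933169  -0.90475993]
```

View pics/end.png

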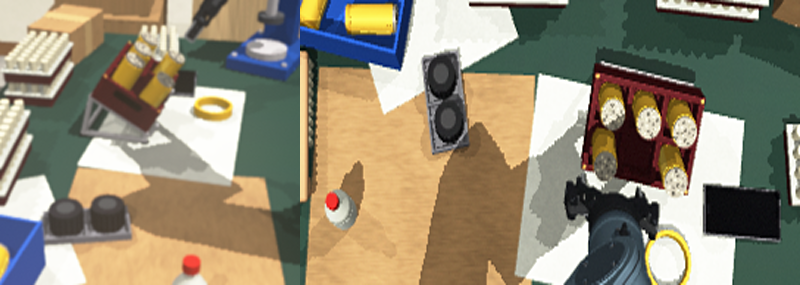

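The final picture shows both caps in the tray, at (443,75) and (448,118). Both bundles stand in the lower row at (605,155) and (672,170), the arm is clear, and the bystanders are unmoved. Handing in.

```bash
python3 -c "
from station import ctrl
print(ctrl.job_done())"
```

```text
the job is handed in; nothing more can be done
None
```

The black cap stands open side down in the empty tray pocket and both bundles stand bristle end up on the floors of the two outer lower-row cells; I handed the job in at about 30.5 s, with no result reported back.

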